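# Flag the worn shock mount

## Robot

A 7-joint arm with a two-finger parallel gripper is mounted at the origin on a cart in front of the work surface, level with it; the furniture and walls round the work are solid. World frame = base frame: x ahead of the robot, y to its left, z up, the work surface at z = 0. Lengths are in m, angles in rad, forces in N, time in s.
With the tool pointing down it reaches from about 0.35 to 0.9 m from the base axis. Payload 19.9 kg.
Tool frame: the origin (TCP) lies where the fingers leave the gripper's body, on its centre line; the fingertips stand 97 mm ahead of it and the grasp point (between the pads) lies 78 mm ahead of it; z points along the fingers, y is the direction in which the jaws open and shut (so a half turn about z gives the same grasp; the last joint's range is limited). The gripper opens to 94 mm and grips with 3 to 60 N. Pads are 16 mm wide; open, the fingers measure 119 mm over their backs; the gripper's body (75 mm by 177 mm) begins 78 mm behind the grasp point.
Start: joints at [1.147, 0.417, -0.01, 1.614, 0.005, 1.111, -0.053], TCP at [0.233, -0.58, 0.303] pointing down, gripper open.
Joint ranges: [-2.81, 2.81], [-0.39, 2.02], [-1.27, 1.25], [0.06, 2.57], [-1.19, 4.33], [0.19, 2], [-2.82, 2.82]. Speed limits (rad/s): [1.89, 1.89, 2.39, 2.39, 3.01, 3.01, 3.01].

## Interface

Orientations are given as a rotation vector (axis times angle).
In Python, from rig import r, vision gives the robot as it stands.
- The arm moves only by the tool servo_tool, never from a script. Its argument "plan" is a list of rows, each a list of 2 entries, a list of its own where there are three numbers: the shift along the tool's x, y, z in mm, then the turn, a rotation vector about the tool's x, y, z in rad. In form: [[[x, y, z], [rx, ry, rz]], ...]. A call has 1 to 5 rows; each row shifts and turns the commanded pose from where the row before left it, along the tool's axes as they then stand; what a row does not reach is not made up. A row lasts 1/12 s, in which the tool goes at most 41.7 mm and 7.16 degrees, less where a joint would pass 70% of its speed; a pose out of reach is approached as far as the arm can. A call with a gripper value outside its range is refused whole. "grip" is the opening, from 0 (shut) to 1 (fully open), set as the call begins (left out, the last holds). The fingers move at their own pace and stop on an object; "force" is the grip in N (left out, the last holds). Time passes only in rows, so rows that do not move let the fingers close. It gives the time, the measured TCP pose, the force and the opening at its end, in the units of the state.
- r.get_state(): the state, without advancing time (a new reading comes with each control period).
- vision.camera(name): name is "scene" or "top" or "wrist"; returns (picture, depth): 480x640x3 uint8, red, green, blue; 480x640 float32, m along the optical axis (not along the pixel's ray), 0 where there is no reading.
- vision.get_calibration(name): a dict with "fx", "fy", "cx", "cy" (pixels), "pose" (4x4, takes a point from camera to world coordinates). Camera axes: x right, y down, z forward; pixel columns grow to the right and rows downward; lengths in m; the calibration is good to about 2 mm. A picture is of the moment at which its call begins: read the wrist's pose just before it. get_calibration takes no time and is no camera call; for the wrist camera it gives the pose at the moment of the call.
- r.finish_job(): hands the job in, once; it reports no verdict.
The state is a dict: "time_s": time; "qpos": joint angles; "qvel": joint speeds; "joint_efforts": joint torques, N m; "tool_pos": TCP position; "ee_rot": TCP orientation; "ft_force": force on the tool from outside, world axes, zero at the start; "moment": the same for the moment, N m; "gripper_width": finger opening in m.
Only numpy, scipy, OpenCV 4.12 (cv2) and the standard library are available. Lean on these libraries where they do the work, as an engineer would, in place of code of your own. Each camera call takes 0.05 s, during which the arm holds its last target.

## Task

Three shock mounts from a laboratory shaker are bolted to the plate. With the fingertips, press the black pad of each one well down and let it spring back, one after another from the left mount to the right as the robot faces them, to feel which spring is the softest; then push the white tag in front of that softest pad all the way down to mark it as worn. Leave the other two tags up, and do not shift or pick up the loose things around the plate.

Things in the scene. Friction and masses are not known exactly. Their poses are not given: they have to be found in the camera images.
- plate: Fixed flat aluminium plate, 170 (x) x 310 (y) x 10 mm, lying on the table; origin at the centre of its underside; at yaw 0 its x axis points away from the robot and y to the left. The three spring mounts are bolted on it in a row along its y axis, 95 mm apart (at y = +95 left, 0 and -95 mm right in its frame). Which mount stands in which place varies.
- pad_p_top (a point): Centre of the top face of pad_p: a flat black rubber disc 44 mm across on a coil spring over a dark cup, 64 mm above the table when released; it moves straight down. The three pads look alike, and which of them stands left, middle or right varies.
- pad_p (a joint): How far pad_p is pressed, m: 0 released, 0.015 on its stop. It springs back. The springs are linear: the softest pad takes about 0.3 N per mm, the next about 0.6, the stiffest about 1.1; which has which must be felt.
- pad_q_top (a point): Centre of the top face of pad_q: a flat black rubber disc 44 mm across on a coil spring over a dark cup, 64 mm above the table when released; it moves straight down. The three pads look alike, and which of them stands left, middle or right varies.
- pad_q (a joint): How far pad_q is pressed, m: 0 released, 0.015 on its stop. It springs back. The springs are linear: the softest pad takes about 0.3 N per mm, the next about 0.6, the stiffest about 1.1; which has which must be felt.
- pad_r_top (a point): Centre of the top face of pad_r: a flat black rubber disc 44 mm across on a coil spring over a dark cup, 64 mm above the table when released; it moves straight down. The three pads look alike, and which of them stands left, middle or right varies.
- pad_r (a joint): How far pad_r is pressed, m: 0 released, 0.015 on its stop. It springs back. The springs are linear: the softest pad takes about 0.3 N per mm, the next about 0.6, the stiffest about 1.1; which has which must be felt.
- left_tag_top (a point): Fixed point on the plate: where the centre of the top of the left mount's tag is when the tag is fully up, 64 mm above the table (49 mm when fully down). The tag is a white tab with a flat thumb ledge (22 x 28 mm, 6 mm thick) in a dark guide block, 60 mm from the pad of the same mount, on the robot's side (-x of the plate).
- middle_tag_top (a point): Fixed point on the plate: where the centre of the top of the middle mount's tag is when the tag is fully up, 64 mm above the table (49 mm when fully down). The tag is a white tab with a flat thumb ledge (22 x 28 mm, 6 mm thick) in a dark guide block, 60 mm from the pad of the same mount, on the robot's side (-x of the plate).
- right_tag_top (a point): Fixed point on the plate: where the centre of the top of the right mount's tag is when the tag is fully up, 64 mm above the table (49 mm when fully down). The tag is a white tab with a flat thumb ledge (22 x 28 mm, 6 mm thick) in a dark guide block, 60 mm from the pad of the same mount, on the robot's side (-x of the plate).
- tag_u (a joint): How far tag_u is pushed down, m: 0 fully up (starts at 0 to 0.002), 0.015 fully down on a firm stop. Sliding friction about 3 N; it stays where it is left. Which place tag_u stands in varies and is not told, and its letter does not follow those of the pads.
- tag_v (a joint): How far tag_v is pushed down, m: 0 fully up (starts at 0 to 0.002), 0.015 fully down on a firm stop. Sliding friction about 3 N; it stays where it is left. Which place tag_v stands in varies and is not told, and its letter does not follow those of the pads.
- tag_w (a joint): How far tag_w is pushed down, m: 0 fully up (starts at 0 to 0.002), 0.015 fully down on a firm stop. Sliding friction about 3 N; it stays where it is left. Which place tag_w stands in varies and is not told, and its letter does not follow those of the pads.
- spanner: Loose steel spanner 30 x 141 x 6 mm lying on the table in front of the plate; origin at the centre of its underside. A bystander.
- vial: Loose small glass vial with a white cap, 27 mm across, 60 mm tall, standing left of the plate; origin at the centre of its foot. A bystander.
- oil_bottle: Loose small white bottle with a red cap, 40 mm across, 80 mm tall, standing right of the plate; origin at the centre of its foot. A bystander.

How it is judged:
By the outcome, as a careful person would: the job done as asked, in the order asked, and still so for the second after the job is handed in, with the robot touching nothing.
It also fails if it takes over 48 s, if anything falls off the work surface, if the arm or the gripper's body presses on something with over 40 N, if the wrist force passes 120 N, or if a joint passes its speed limit or range.

## Working session

There is one attempt and no reset: what is moved stays moved. The work goes in short steps, Python scripts to look and compute and a tool call to move; the robot and the scene stay as the last step left them, time stands still between calls to the robot, and variables do not carry over. Pictures are saved under pics/ and viewed, and the job is handed in when it is done.

Besides the shell and the picture viewer there is one more tool, called after ">>>" as name(argument=value, ...) on one line, values as JSON. servo_tool: Moves the arm, as the interface text tells. Its arguments: {"type":"object","properties":{"plan":{"type":"array","items":{"type":"array"}},"grip":{"type":"number"},"force":{"type":"number"}},"required":["plan"]}

```bash
ls; mkdir -p pics; python3 - <<'E'
from rig import r, vision
import cv2, numpy as np
print(r.get_state())
for n in ("scene","top"):
    p,d=vision.camera(n); cv2.imwrite(f"pics/{n}0.png",p[:,:,::-1]); np.savez(f"{n}0.npz",p=p,d=d,**{k:v for k,v in vision.get_calibration(n).items()})
    print(vision.get_calibration(n))
E
```

```text
pics
{'time_s': 0.0, 'qpos': array([ 1.14650931,  0.41796931, -0.01031696,  1.61419562,  0.00470616,
        1.11067971, -0.05298847]), 'qvel': array([-4.87019397e-04, -1.00871953e-03, -1.34785271e-03, -1.32410557e-04,
       -8.84028405e-06, -2.53293153e-04, -9.14677288e-06]), 'joint_efforts': array([-2.06356977e-03, -8.51255393e+01,  6.38024602e-01, -4.25986290e+01,
       -4.88066452e-02,  1.87370949e-02,  6.04831325e-05]), 'tool_pos': array([ 0.23334471, -0.57951951,  0.30201905]), 'ee_rot': array([-3.08305357e+00, -5.97445276e-01,  5.06912993e-04]), 'ft_force': array([-0.42248357,  0.00119993,  0.36424571]), 'moment': array([ 0.01620096,  0.02983245, -0.02589672]), 'gripper_width': 0.09408303884198332}
{'fx': 586.0637810356242, 'fy': 586.0637810356242, 'cx': 320.2634885558479, 'cy': 240.2582235200901, 'pose': array([[-0.91391623, -0.20516097,  0.35023722,  0.20973596],
       [-0.40517481,  0.51276161, -0.75690746,  0.76497096],
       [-0.02430033, -0.83365731, -0.55174721,  0.60012214],
       [ 0.        ,  0.        ,  0.        ,  1.        ]])}
{'fx': 542.9174390902077, 'fy': 542.9174390902077, 'cx': 323.9790149344959, 'cy': 239.46088763599252, 'pose': array([[ 0.00598886, -0.99470008,  0.10264441,  0.4289628 ],
       [-0.9999357 , -0.00496853,  0.01019319,  0.00377544],
       [-0.00962918, -0.10269886, -0.99466589,  1.24941266],
       [ 0.        ,  0.        ,  0.        ,  1.        ]])}
```

View pics/scene0.png

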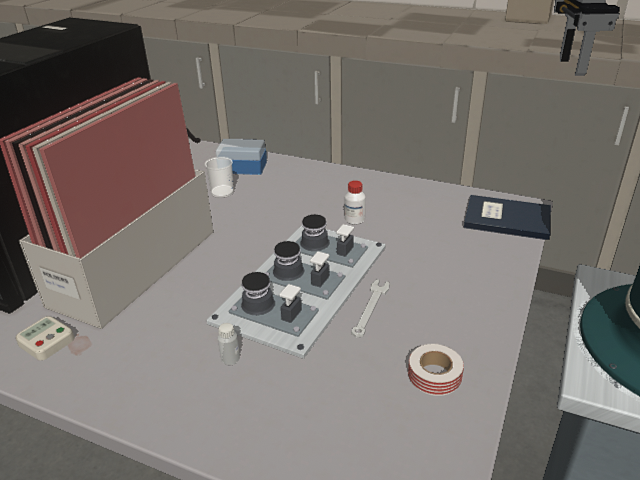

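View pics/top0.png

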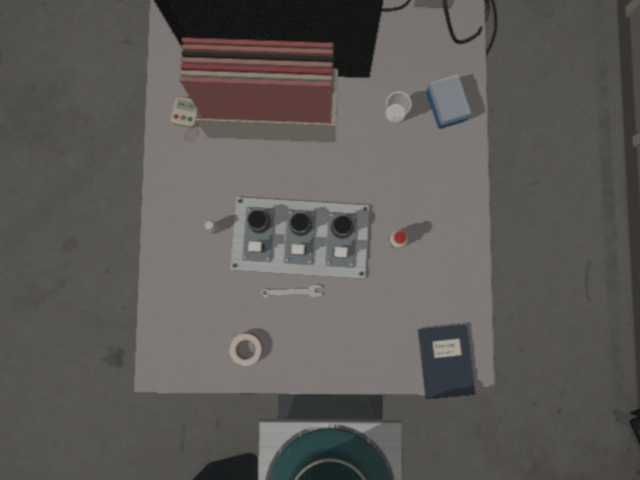

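The top view shows the plate at about (233–370, 197–277) px. The pads are near (259,220), (301,223) and (343,226), with the tags just below them near (255,246), (298,250) and (341,253). The vial is at (210,226), the oil bottle at (399,239) and the spanner at (293,292).

```bash
cat > h.py <<'E'
import numpy as np, cv2
def ray(c,u,v,z):
    P=c["pose"]; d=P[:3,:3]@np.array([(u-c["cx"])/c["fx"],(v-c["cy"])/c["fy"],1]); o=P[:3,3]
    return o+d*(z-o[2])/d[2]
def cloud(c,d):
    v,u=np.indices(d.shape); X=np.stack([(u-c["cx"])/c["fx"]*d,(v-c["cy"])/c["fy"]*d,d],-1)
    return X@c["pose"][:3,:3].T+c["pose"][:3,3]
E
python3 - <<'E'
from h import *
for n,roi in (("top",(190,285,225,380)),("scene",(205,360,200,395))):
    c=np.load(n+"0.npz"); p,d=c["p"],c["d"]; W=cloud(c,d)
    a,b,e,f=roi; m=np.zeros(d.shape,bool); m[a:b,e:f]=True
    z=W[...,2]; g=p.astype(int).mean(-1)
    for nm,mm in (("pad",m&(z>.057)&(z<.072)&(g<70)),("tag",m&(z>.055)&(z<.072)&(g>150))):
        k,l,s,cc=cv2.connectedComponentsWithStats(mm.astype(np.uint8))
        for i in range(1,k):
            if s[i,4]>30: 
                x0,y0,w,h=s[i,:4]
                print(n,nm,s[i],cc[i].round(1),"ray",ray(c,*cc[i],.064).round(4),"cloud",W[l==i].mean(0).round(4))
c=np.load("top0.npz");p=c["p"]
cv2.imwrite("pics/topzoom.png",cv2.resize(p[185:305,195:415],None,fx=3.6,fy=3.6,interpolation=cv2.INTER_CUBIC)[:,:,::-1])
c=np.load("scene0.npz");p=c["p"]
cv2.imwrite("pics/scenezoom.png",cv2.resize(p[170:370,190:400],None,fx=3,fy=3,interpolation=cv2.INTER_CUBIC)[:,:,::-1])
E
```

```text
top pad [248 210  18  19 267] [256.4 219.1] ray [0.5958 0.1653 0.064 ] cloud [0.5959 0.1654 0.063 ]
top pad [290 213  19  19 268] [299.2 221.7] ray [0.5903 0.0707 0.064 ] cloud [0.5905 0.0708 0.0628]
top pad [332 216  20  18 271] [341.7 224.5] ray [ 0.5846 -0.0229  0.064 ] cloud [ 0.5848 -0.0229  0.0627]
top tag [249 242  11   9  98] [254.1 246. ] ray [0.536  0.1693 0.064 ] cloud [0.5361 0.1695 0.0626]
top tag [292 245  11   9  97] [297.1 248.9] ray [0.5302 0.0748 0.064 ] cloud [0.5303 0.0749 0.0626]
top tag [335 247  12  10 100] [340.2 251.7] ray [ 0.5246 -0.0198  0.064 ] cloud [ 0.5248 -0.0199  0.061 ]
scene pad [303 215  23  14 253] [313.7 221.1] ray [ 0.5853 -0.0218  0.064 ] cloud [ 0.5853 -0.0217  0.0641]
scene pad [275 241  25  16 309] [286.7 248.8] ray [0.5906 0.0728 0.064 ] cloud [0.5906 0.0729 0.0641]
scene pad [242 272  27  19 384] [255.2 280.8] ray [0.5963 0.1673 0.064 ] cloud [0.5963 0.1672 0.064 ]
scene tag [337 224  17  12 132] [344.6 229.9] ray [ 0.5245 -0.0151  0.064 ] cloud [ 0.5258 -0.0183  0.0618]
scene tag [310 252  19  13 162] [319.1 257.9] ray [0.5312 0.0764 0.064 ] cloud [0.5314 0.076  0.0637]
scene tag [242 284  28   9  38] [255.5 289.7] ray [0.5854 0.1859 0.064 ] cloud [0.5895 0.1797 0.0582]
scene tag [280 284  21  16 201] [289.6 291.6] ray [0.5365 0.171  0.064 ] cloud [0.5368 0.1704 0.0635]
scene tag [218 323  16  13 144] [225.6 328.8] ray [0.5813 0.2764 0.064 ] cloud [0.5841 0.2727 0.0599]
```

View pics/topzoom.png

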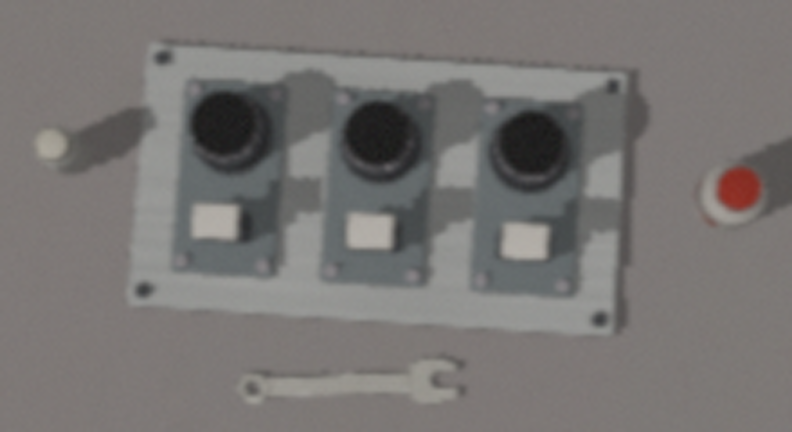

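View pics/scenezoom.png

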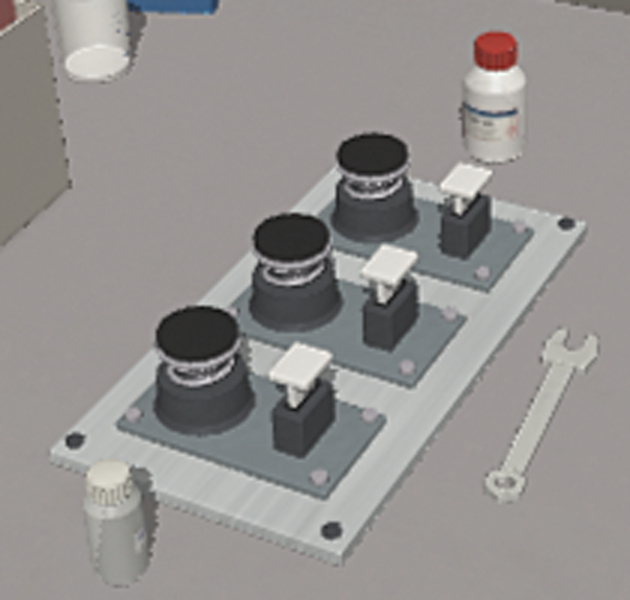

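```bash
python3 - <<'E'
from h import *
c=np.load("top0.npz"); W=cloud(c,c["d"]).reshape(-1,3)
for y0,y1 in ((-.3,-.1),(-.1,.05),(.05,.3),(.3,.5)):
    m=(W[:,2]>.09)&(W[:,2]<.6)&(W[:,0]>.4)&(W[:,1]>y0)&(W[:,1]<y1)
    q=W[m]; print(y0, q[q[:,0].argsort()][:3].round(3) if len(q) else None, q[:,2].max() if len(q) else 0)
E
```

```text
-0.3 [[ 1.026 -0.263  0.091]
 [ 1.026 -0.258  0.091]
 [ 1.028 -0.256  0.092]] 0.14223791236823669
-0.1 [[ 0.789 -0.003  0.1  ]
 [ 0.789  0.029  0.134]
 [ 0.789  0.019  0.12 ]] 0.34930485602251704
0.05 [[0.791 0.051 0.122]
 [0.791 0.056 0.107]
 [0.791 0.059 0.128]] 0.3436106134686914
0.3 [[0.951 0.3   0.252]
 [0.951 0.31  0.232]
 [0.951 0.303 0.215]] 0.3301741874588846
```

>>> servo_tool(plan=[[[0, 0, 0], [0, 0, 0.112]], [[0, 0, 0], [0, 0, 0.112]], [[0, 0, 0], [0, 0, 0.112]], [[0, 0, 0], [0, 0, 0.112]]], grip=0, force=20)

```text
time_s: 0.43
tool_pos: [0.2333, -0.5796, 0.3023]
ee_rot: [-3.139, 0.111, 0.001]
ft_force: [0.2, 0.0, 0.5]
gripper_width: 0.0706
```

>>> servo_tool(plan=[[[14, -35, 0], [0, 0, 0]], [[14, -35, 0], [0, 0, 0]], [[14, -35, 0], [0, 0, 0]], [[14, -35, 0], [0, 0, 0]], [[14, -35, 0], [0, 0, 0]]])

```text
time_s: 0.85
tool_pos: [0.315, -0.4079, 0.3024]
ee_rot: [-3.14, 0.103, 0.001]
ft_force: [1.0, -0.0, -0.4]
gripper_width: 0.0377
```

>>> servo_tool(plan=[[[14, -35, 0], [0, 0, 0]], [[14, -35, 0], [0, 0, 0]], [[14, -35, 0], [0, 0, 0]], [[14, -35, 0], [0, 0, 0]], [[14, -35, 0], [0, 0, 0]]])

```text
time_s: 1.27
tool_pos: [0.3962, -0.2378, 0.3026]
ee_rot: [3.14, -0.102, -0.0]
ft_force: [0.1, 0.1, -0.1]
gripper_width: 0.0041
```

>>> servo_tool(plan=[[[14, -35, 0], [0, 0, 0]], [[14, -35, 0], [0, 0, 0]], [[14, -35, 0], [0, 0, 0]], [[14, -35, 0], [0, 0, 0]], [[14, -35, 0], [0, 0, 0]]])

```text
time_s: 1.68
tool_pos: [0.4775, -0.0677, 0.3027]
ee_rot: [-3.14, 0.103, 0.0]
ft_force: [0.8, -0.2, -0.0]
gripper_width: 0.0002
```

>>> servo_tool(plan=[[[14, -33, 0], [0, 0, 0]], [[14, -33, 0], [0, 0, 0]], [[14, -33, 0], [0, 0, 0]], [[14, -33, 10], [0, 0, 0]], [[14, -33, 10], [0, 0, 0]]])

```text
time_s: 2.1
tool_pos: [0.5584, 0.0922, 0.2826]
ee_rot: [-3.14, 0.103, -0.001]
ft_force: [1.4, -0.4, -0.3]
gripper_width: 0.0006
```

>>> servo_tool(plan=[[[14, -33, 10], [0, 0, 0]], [[14, -33, 15], [0, 0, 0]], [[0, 0, 25], [0, 0, 0]], [[0, 0, 25], [0, 0, 0]], [[0, 0, 0], [0, 0, 0]]])

```text
time_s: 2.52
tool_pos: [0.5881, 0.1545, 0.2028]
ee_rot: [3.138, -0.101, -0.011]
ft_force: [-0.3, 0.3, -1.1]
gripper_width: 0.0005
```

>>> servo_tool(plan=[[[7, -12, 0], [0, 0, 0]], [[0, 0, 15], [0, 0, 0]], [[0, 0, 10], [0, 0, 0]], [[0, 0, 0], [0, 0, 0]], [[0, 0, 0], [0, 0, 0]]])

```text
time_s: 2.93
tool_pos: [0.5976, 0.1655, 0.1829]
ee_rot: [3.14, -0.103, -0.001]
ft_force: [0.3, 0.0, 0.2]
gripper_width: 0.0008
```

>>> servo_tool(plan=[[[0, 0, 0], [0, 0, 0]], [[0, 0, 0], [0, 0, 0]]])

```text
time_s: 3.1
tool_pos: [0.5981, 0.1659, 0.1836]
ee_rot: [-3.14, 0.103, -0.001]
ft_force: [-0.0, -0.7, 0.2]
gripper_width: 0.0005
```

```bash
python3 - <<'E'
from rig import r, vision
import cv2
from h import *
print(r.get_state()["tool_pos"],r.get_state()["ee_rot"],r.get_state()["ft_force"])
p,d=vision.camera("scene"); cv2.imwrite("pics/s1.png",cv2.resize(p[130:370,190:430],None,fx=2.5,fy=2.5)[:,:,::-1])
E
```

```text
[0.59805249 0.16585571 0.18357006] [-3.13975294e+00  1.03130965e-01 -1.34474684e-03] [-0.03553301 -0.67755085  0.16448243]
```

View pics/s1.png

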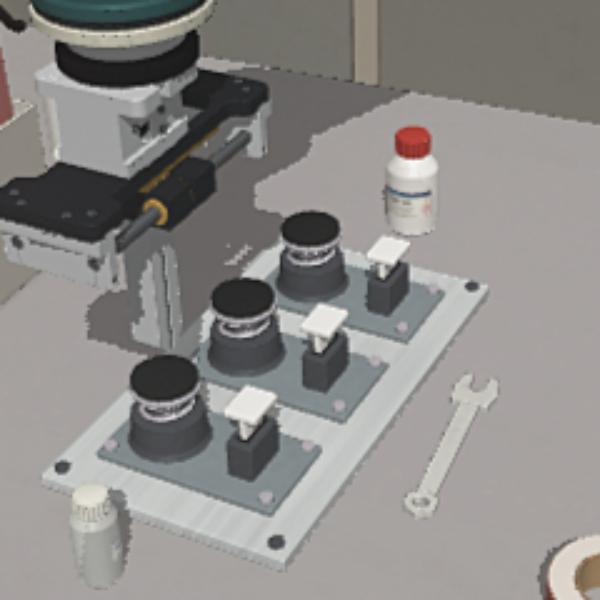

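The tip, at about (160,345) in the crop, hovers right above the left pad at (166,378). I'll press now.

>>> servo_tool(plan=[[[-1, 0, 10], [0, 0, 0]], [[0, 0, 8], [0, 0, 0]], [[0, 0, 0], [0, 0, 0]], [[0, 0, 0], [0, 0, 0]]])

```text
time_s: 3.48
tool_pos: [0.5964, 0.1661, 0.1638]
ee_rot: [3.14, -0.102, -0.002]
ft_force: [0.7, 0.9, 0.0]
gripper_width: 0.0
```

>>> servo_tool(plan=[[[0, 0, 4], [0, 0, 0]], [[0, 0, 4], [0, 0, 0]], [[0, 0, 0], [0, 0, 0]], [[0, 0, 0], [0, 0, 0]], [[0, 0, 0], [0, 0, 0]]])

```text
time_s: 3.9
tool_pos: [0.5971, 0.1663, 0.157]
ee_rot: [-3.14, 0.102, -0.001]
ft_force: [-0.5, 0.4, 4.8]
gripper_width: 0.0005
```

>>> servo_tool(plan=[[[0, 0, 4], [0, 0, 0]], [[0, 0, 3], [0, 0, 0]], [[0, 0, 0], [0, 0, 0]], [[0, 0, 0], [0, 0, 0]], [[0, 0, 0], [0, 0, 0]]])

```text
time_s: 4.32
tool_pos: [0.5972, 0.1663, 0.1505]
ee_rot: [-3.14, 0.102, -0.001]
ft_force: [-1.8, -0.8, 12.5]
gripper_width: 0.0001
```

>>> servo_tool(plan=[[[0, 0, 0], [0, 0, 0]]])

```text
time_s: 4.4
tool_pos: [0.5972, 0.1664, 0.1505]
ee_rot: [-3.14, 0.102, -0.002]
ft_force: [-3.2, -0.9, 12.2]
gripper_width: 0.0005
```

>>> servo_tool(plan=[[[0, 0, 2.5], [0, 0, 0]], [[0, 0, 0], [0, 0, 0]], [[0, 0, 0], [0, 0, 0]], [[0, 0, 0], [0, 0, 0]], [[0, 0, 0], [0, 0, 0]]])

```text
time_s: 4.82
tool_pos: [0.5972, 0.1664, 0.1482]
ee_rot: [-3.14, 0.102, -0.002]
ft_force: [-3.9, -0.9, 14.1]
gripper_width: 0.0007
```

>>> servo_tool(plan=[[[0, 0, -10], [0, 0, 0]], [[0, 0, -15], [0, 0, 0]], [[0, 0, -15], [0, 0, 0]], [[0, 0, 0], [0, 0, 0]], [[0, 0, 0], [0, 0, 0]]])

```text
time_s: 5.23
tool_pos: [0.597, 0.1662, 0.1875]
ee_rot: [-3.14, 0.103, -0.002]
ft_force: [-0.4, 0.5, -0.8]
gripper_width: 0.0005
```

>>> servo_tool(plan=[[[0, 31, 0], [0, 0, 0]], [[0, 31, 0], [0, 0, 0]], [[0, 32, 0], [0, 0, 0]], [[0, 0, 0], [0, 0, 0]], [[0, 0, 0], [0, 0, 0]]])

```text
time_s: 5.65
tool_pos: [0.5904, 0.0703, 0.1862]
ee_rot: [3.139, -0.107, -0.002]
ft_force: [0.7, 0.8, -0.2]
gripper_width: 0.0002
```

>>> servo_tool(plan=[[[0, 0, 12], [0, 0, 0]], [[0, 0, 11], [0, 0, 0]], [[0, 0, 0], [0, 0, 0]], [[0, 0, 0], [0, 0, 0]]])

```text
time_s: 5.98
tool_pos: [0.5901, 0.0733, 0.1628]
ee_rot: [-3.14, 0.1, 0.004]
ft_force: [-0.2, 0.7, -1.2]
gripper_width: 0.0006
```

>>> servo_tool(plan=[[[0, 0, 4], [0, 0, 0]], [[0, 0, 3], [0, 0, 0]], [[0, 0, 0], [0, 0, 0]], [[0, 0, 0], [0, 0, 0]], [[0, 0, 0], [0, 0, 0]]])

```text
time_s: 6.4
tool_pos: [0.5908, 0.0726, 0.1574]
ee_rot: [-3.14, 0.102, -0.001]
ft_force: [0.2, 2.5, 3.3]
gripper_width: 0.0007
```

>>> servo_tool(plan=[[[0, 0, 4], [0, 0, 0]], [[0, 0, 3], [0, 0, 0]], [[0, 0, 0], [0, 0, 0]], [[0, 0, 0], [0, 0, 0]], [[0, 0, 0], [0, 0, 0]]])

```text
time_s: 6.82
tool_pos: [0.5909, 0.0725, 0.1502]
ee_rot: [-3.14, 0.102, -0.001]
ft_force: [-0.3, 2.3, 6.5]
gripper_width: 0.0008
```

>>> servo_tool(plan=[[[0, 0, 1], [0, 0, 0]], [[0, 0, 0], [0, 0, 0]], [[0, 0, 0], [0, 0, 0]], [[0, 0, 0], [0, 0, 0]], [[0, 0, 0], [0, 0, 0]]])

```text
time_s: 7.23
tool_pos: [0.5909, 0.0725, 0.1493]
ee_rot: [-3.14, 0.102, -0.001]
ft_force: [-0.6, 1.4, 8.4]
gripper_width: 0.0001
```

>>> servo_tool(plan=[[[0, 0, 0], [0, 0, 0]], [[0, 0, 0], [0, 0, 0]]])

```text
time_s: 7.4
tool_pos: [0.5909, 0.0725, 0.1493]
ee_rot: [-3.14, 0.102, -0.001]
ft_force: [-0.8, 2.5, 7.7]
gripper_width: 0.0005
```

>>> servo_tool(plan=[[[0, 0, -10], [0, 0, 0]], [[0, 0, -15], [0, 0, 0]], [[0, 0, -15], [0, 0, 0]], [[0, 0, 0], [0, 0, 0]], [[0, 0, 0], [0, 0, 0]]])

```text
time_s: 7.82
tool_pos: [0.5908, 0.072, 0.1897]
ee_rot: [3.14, -0.103, 0.001]
ft_force: [0.0, -0.1, -0.3]
gripper_width: 0.0006
```

>>> servo_tool(plan=[[[0, 31, 0], [0, 0, 0]], [[0, 31, 0], [0, 0, 0]], [[0, 32, 0], [0, 0, 0]], [[0, 0, 0], [0, 0, 0]], [[0, 0, 0], [0, 0, 0]]])

```text
time_s: 8.23
tool_pos: [0.584, -0.0236, 0.1882]
ee_rot: [3.139, -0.108, -0.003]
ft_force: [0.2, 0.7, -0.1]
gripper_width: 0.0006
```

>>> servo_tool(plan=[[[0, 0, 12], [0, 0, 0]], [[0, 0, 12], [0, 0, 0]], [[0, 0, 0], [0, 0, 0]], [[0, 0, 0], [0, 0, 0]], [[0, 0, 0], [0, 0, 0]]])

```text
time_s: 8.65
tool_pos: [0.5845, -0.0207, 0.1648]
ee_rot: [-3.14, 0.101, 0.001]
ft_force: [-0.2, -0.2, 0.1]
gripper_width: 0.0006
```

>>> servo_tool(plan=[[[0, 0, 4], [0, 0, 0]], [[0, 0, 4], [0, 0, 0]], [[0, 0, 0], [0, 0, 0]], [[0, 0, 0], [0, 0, 0]], [[0, 0, 0], [0, 0, 0]]])

```text
time_s: 9.07
tool_pos: [0.5846, -0.0213, 0.1573]
ee_rot: [-3.14, 0.102, 0.0]
ft_force: [-0.3, 0.7, 0.9]
gripper_width: 0.0007
```

>>> servo_tool(plan=[[[0, 0, 4], [0, 0, 0]], [[0, 0, 3], [0, 0, 0]], [[0, 0, 0], [0, 0, 0]], [[0, 0, 0], [0, 0, 0]], [[0, 0, 0], [0, 0, 0]]])

```text
time_s: 9.48
tool_pos: [0.5847, -0.0214, 0.1502]
ee_rot: [-3.14, 0.102, -0.0]
ft_force: [1.2, 0.1, 4.0]
gripper_width: 0.0004
```

>>> servo_tool(plan=[[[0, 0, 0], [0, 0, 0]], [[0, 0, 0], [0, 0, 0]]])

```text
time_s: 9.65
tool_pos: [0.5847, -0.0214, 0.1503]
ee_rot: [-3.14, 0.102, -0.0]
ft_force: [1.1, 1.2, 3.1]
gripper_width: 0.0001
```

>>> servo_tool(plan=[[[0, 0, 2], [0, 0, 0]], [[0, 0, 0], [0, 0, 0]], [[0, 0, 0], [0, 0, 0]], [[0, 0, 0], [0, 0, 0]], [[0, 0, 0], [0, 0, 0]]])

```text
time_s: 10.07
tool_pos: [0.5847, -0.0214, 0.1482]
ee_rot: [-3.14, 0.102, -0.0]
ft_force: [1.1, 1.0, 4.7]
gripper_width: 0.0007
```

>>> servo_tool(plan=[[[0, 0, -10], [0, 0, 0]], [[0, 0, -15], [0, 0, 0]], [[0, 0, -15], [0, 0, 0]], [[0, 0, 0], [0, 0, 0]], [[0, 0, 0], [0, 0, 0]]])

```text
time_s: 10.48
tool_pos: [0.5845, -0.0216, 0.1888]
ee_rot: [3.14, -0.103, 0.001]
ft_force: [0.0, -0.2, -0.8]
gripper_width: 0.0004
```

>>> servo_tool(plan=[[[-20, 1, 0], [0, 0, 0]], [[-20, 0, 0], [0, 0, 0]], [[-20, 0, 0], [0, 0, 0]], [[0, 0, 0], [0, 0, 0]], [[0, 0, 0], [0, 0, 0]]])

```text
time_s: 10.9
tool_pos: [0.5238, -0.0187, 0.1878]
ee_rot: [3.14, -0.102, -0.002]
ft_force: [0.7, 0.8, 0.2]
gripper_width: 0.0003
```

>>> servo_tool(plan=[[[0, 0, 11], [0, 0, 0]], [[0, 0, 10], [0, 0, 0]], [[0, 0, 0], [0, 0, 0]], [[0, 0, 0], [0, 0, 0]], [[0, 0, 0], [0, 0, 0]]])

```text
time_s: 11.32
tool_pos: [0.5248, -0.0184, 0.1668]
ee_rot: [-3.14, 0.102, 0.001]
ft_force: [-0.3, -0.8, 0.2]
gripper_width: 0.0003
```

```bash
python3 - <<'E'
from rig import r, vision
import cv2
s=r.get_state();print(s["tool_pos"],s["ft_force"])
p,d=vision.camera("scene"); cv2.imwrite("pics/s2.png",cv2.resize(p[130:370,190:430],None,fx=2.5,fy=2.5)[:,:,::-1])
E
```

```text
[ 0.5247565  -0.01843262  0.16675818] [-0.3438379  -0.77390401  0.22192295]
```

View pics/s2.png

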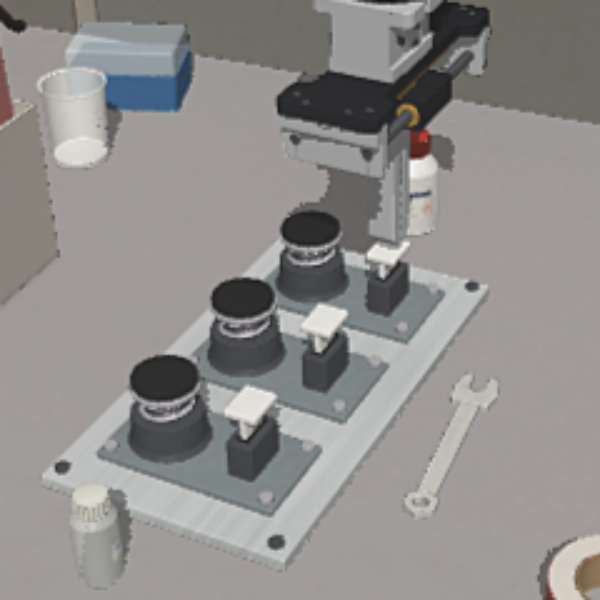

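The fingertip at about (390,240) in the crop is just above the right tag. The pads have all sprung back, so I'll push the tag down until it meets the firm stop.

>>> servo_tool(plan=[[[0, 0, 5], [0, 0, 0]], [[0, 0, 4], [0, 0, 0]], [[0, 0, 4], [0, 0, 0]], [[0, 0, 0], [0, 0, 0]], [[0, 0, 0], [0, 0, 0]]])

```text
time_s: 11.78
tool_pos: [0.5245, -0.0185, 0.1538]
ee_rot: [-3.14, 0.102, 0.001]
ft_force: [1.0, -0.2, 0.4]
gripper_width: 0.0001
```

>>> servo_tool(plan=[[[0, 0, 3], [0, 0, 0]], [[0, 0, 3], [0, 0, 0]], [[0, 0, 0], [0, 0, 0]], [[0, 0, 0], [0, 0, 0]], [[0, 0, 0], [0, 0, 0]]])

```text
time_s: 12.2
tool_pos: [0.5246, -0.0185, 0.1481]
ee_rot: [-3.14, 0.102, 0.0]
ft_force: [0.6, -0.3, -1.0]
gripper_width: 0.0005
```

>>> servo_tool(plan=[[[0, 0, 1.5], [0, 0, 0]], [[0, 0, 0], [0, 0, 0]], [[0, 0, 0], [0, 0, 0]], [[0, 0, 0], [0, 0, 0]]])

```text
time_s: 12.53
tool_pos: [0.5246, -0.0186, 0.1466]
ee_rot: [-3.14, 0.103, 0.0]
ft_force: [-0.1, 0.8, 1.2]
gripper_width: 0.0003
```

>>> servo_tool(plan=[[[0, 0, 1], [0, 0, 0]], [[0, 0, 0], [0, 0, 0]], [[0, 0, 0], [0, 0, 0]], [[0, 0, 0], [0, 0, 0]]])

```text
time_s: 12.87
tool_pos: [0.5246, -0.0185, 0.1461]
ee_rot: [3.14, -0.102, -0.0]
ft_force: [-5.2, -0.9, 14.4]
gripper_width: 0.0003
```

>>> servo_tool(plan=[[[0, 0, 0.5], [0, 0, 0]], [[0, 0, 0], [0, 0, 0]], [[0, 0, 0], [0, 0, 0]], [[0, 0, 0], [0, 0, 0]]])

```text
time_s: 13.2
tool_pos: [0.5245, -0.0185, 0.146]
ee_rot: [3.14, -0.102, -0.0]
ft_force: [-8.9, 1.5, 22.0]
gripper_width: 0.0004
```

Firm stop reached: 22 N with no further travel. I'll retreat and check.

>>> servo_tool(plan=[[[0, 0, -10], [0, 0, 0]], [[0, 0, -25], [0, 0, 0]], [[0, 0, -30], [0, 0, 0]], [[0, 0, -30], [0, 0, 0]], [[0, 0, -20], [0, 0, 0]]])

```text
time_s: 13.62
tool_pos: [0.525, -0.0184, 0.263]
ee_rot: [-3.14, 0.102, -0.003]
ft_force: [0.9, 0.5, -0.0]
gripper_width: 0.0002
```

>>> servo_tool(plan=[[[-15, 30, 0], [0, 0, 0]], [[-15, 30, 0], [0, 0, 0]], [[-15, 30, 0], [0, 0, 0]], [[-15, 30, 0], [0, 0, 0]], [[0, 30, 0], [0, 0, 0]]])

```text
time_s: 14.03
tool_pos: [0.4526, -0.1655, 0.2605]
ee_rot: [3.139, -0.103, -0.001]
ft_force: [0.8, 0.1, 1.0]
gripper_width: -0.0001
```

>>> servo_tool(plan=[[[0, 0, 0], [0, 0, 0]], [[0, 0, 0], [0, 0, 0]], [[0, 0, 0], [0, 0, 0]]])

```text
time_s: 14.28
tool_pos: [0.4552, -0.1638, 0.2603]
ee_rot: [-3.14, 0.102, -0.0]
ft_force: [-0.4, 0.5, -0.1]
gripper_width: 0.0005
```

```bash
python3 - <<'E'
from rig import r, vision
import cv2
from h import *
s=r.get_state();print(s["time_s"],s["tool_pos"],s["ft_force"])
p,d=vision.camera("scene"); cv2.imwrite("pics/s3.png",cv2.resize(p[130:370,190:430],None,fx=2.5,fy=2.5)[:,:,::-1])
o=np.load("scene0.npz"); W=cloud(o,d); g=p.astype(int).mean(-1)
for z0,z1,nm,f in ((.042,.072,"tag",g>150),(.057,.072,"pad",g<70)):
    m=np.zeros(d.shape,bool); m[205:360,200:395]=1
    k,l,st,cc=cv2.connectedComponentsWithStats((m&f&(W[...,2]>z0)&(W[...,2]<z1)).astype(np.uint8))
    for i in range(1,k):
        if st[i,4]>60: print(nm,cc[i].round(),np.median(W[l==i],0).round(4),np.percentile(W[l==i][:,2],90).round(4))
diff=np.abs(p.astype(int)-o["p"]).max(-1)>60
k,l,st,cc=cv2.connectedComponentsWithStats(diff.astype(np.uint8))
print([st[i] for i in range(1,k) if st[i,4]>15])
E
```

```text
14.2833 [ 0.45518494 -0.16375418  0.26026047] [-0.36612004  0.45284877 -0.08142875]
tag [345. 236.] [ 0.5257 -0.0189  0.0487] 0.0501
tag [319. 259.] [0.5315 0.0785 0.0636] 0.0649
tag [289. 293.] [0.5375 0.1727 0.0635] 0.0649
tag [226. 333.] [0.5822 0.2766 0.0561] 0.0613
pad [314. 221.] [ 0.5852 -0.0213  0.0642] 0.0653
pad [287. 249.] [0.5902 0.0734 0.0643] 0.0655
pad [255. 281.] [0.5965 0.1677 0.0643] 0.0656
[array([ 392,    0,   63,   28, 1400], dtype=int32), array([554,   0,  66,  29, 989], dtype=int32), array([393,  29,  53,  20, 533], dtype=int32), array([561,  29,  14,  33, 256], dtype=int32), array([ 379,   54,   75,   44, 1076], dtype=int32), array([337, 225,  17,   8,  71], dtype=int32), array([344, 233,  10,  10,  56], dtype=int32), array([336, 235,   7,   7,  30], dtype=int32), array([577, 279,   7,   9,  20], dtype=int32)]
```

View pics/s3.png

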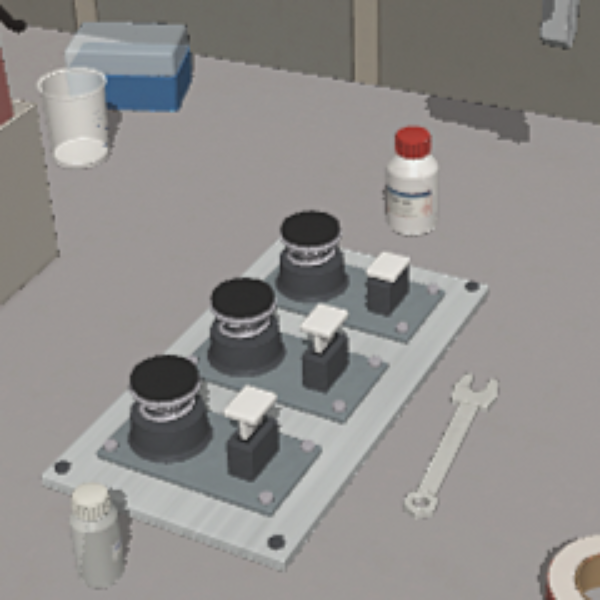

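The right tag at about (388,268) in the crop is fully down, with its top at 49 mm. The other two tags are up at 64 mm, all the pads are released, and the loose objects haven't moved.

```bash
python3 -c "
from rig import r
print(r.finish_job())"
```

```text
the job is handed in; nothing more can be done
None
```

The right mount has the softest spring, so I pushed its tag all the way down and left the other two up. I handed the job in at about 14.3 s of the 48 s allowed.

I pressed each pad about 12–13 mm with closed fingertips, left to right, and let it spring back:

| Mount | Stiffness felt | Result |
|---|---|---|
| Left | about 1.1 N/mm | stiffest |
| Middle | about 0.6 N/mm | in between |
| Right | about 0.3 N/mm | softest |

- **Tag push:** the right tag met its firm stop. The force rose to 22 N with no further travel.
- **Tags:** the final scene image put the right tag's top at 49 mm and the other two at 64 mm.
- **Pads and loose things:** all pads were back at 64 mm. A before-and-after comparison of that view showed no movement of the spanner, vial or bottle.
- **Robot:** it stood clear of everything at the end, and none of the checks failed or disagreed.

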